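# Clamp a threaded union in the two-stage lever vice

### The job

Clamp the black threaded union that stands on the bed of the lever vice, by pushing only: push it along the bed, away from you, until it is home against the back stop between the open jaws, then push the vice's lever on past its half-way notch to the end stop, so that the sprung jaw holds the union tight. Do not pick the union up or tip it, leave the small things beside the vice where they are, and finish with the hand clear.

Things in the scene. Friction and masses are not known exactly. Their poses are not given: they have to be found in the camera images.
- vice: the fixed steel lever vice: base plate 152 x 310 x 14 mm whose top is the bed, z = 0.014. Origin: on the lever's pivot axis at bench level. x points away from the robot, y (left) is the line along which the jaw closes. The fixed jaw's face is at y = 0.210; the back stop's face is at x = +0.0345, from y = 0.156 to 0.196, its top at z = 0.044
- union_center (a point): centre, half-way up, of the loose black threaded union standing on the bed: 69 mm diameter, 46 mm high, about 60 g (its lowest 15 mm only 54 mm wide). It stands in front of the jaws. Home against the back stop its centre is at x = 0 in the vice's frame, y anywhere between the jaws (0.16 to 0.176)
- union: the same union; the origin is the centre of its underside
- lever_grip (a point): centre of the black upright handle at the lever's end: 26 mm across (21 mm lower down) and 62 mm high (z = 0.051 to 0.113; this point at z = 0.085), 120 mm from the pivot. At joint value q it stands in direction q - 2.27 rad from the vice's x axis: first on the robot's side, to the right of the pivot; it swings away from the robot
- vice_lever (a joint): lever angle in rad, turning anticlockwise from above as the jaw closes: 0 = open (start, in a notch), 0.70 = half-way notch (jaw still loose, 7 mm short of clamping), 1.40 = end stop in the last notch (clamped). A sprung roller draws it into the nearest notch; leaving one takes about 8 N at the handle
- pressure_jaw: the sprung jaw plate, 60 mm wide (x), 8 mm thick, top at z = 0.053, on the carriage that the lever drives along the vice's y; origin at bench level, 44 mm behind (-y of) its face. With the lever open its face is 88 mm from the fixed jaw's; at the end stop it bears on the union with 15 to 20 N
- small_union: bystander: loose smaller union, 59 mm diameter, 40 mm high, on the bench left of the vice; origin at its underside
- ring: bystander: loose plain metal setting ring, 68 mm diameter, 16 mm high, on the bench left of the vice; origin at its underside
- marker: bystander: loose paint marker, 125 mm long, 15 mm thick, lying left of the vice; origin at its underside

How it is judged:
On the way, in this order (a step that is already met when the one before it is completed fails the run):
1. the union is pushed home against the back stop (x of union_center in the frame of vice between -0.006 and 0.006 m and y of union_center in the frame of vice between 0.15 and 0.182 m and z of union_center in the frame of vice below 0.043 m and value of joint vice_lever below 0.5 rad), for 0.2 s.
2. the lever is past its half-way notch, at the end stop, and the sprung jaw presses on the union (value of joint vice_lever above 1.34 rad and contact force between pressure_jaw and union above 8 N), for 0.2 s.
At the end, for the whole second after the job is handed in: The lever rests at its end stop (above 1.34 of 1.40 rad), the sprung jaw presses the union with more than 8 N, and the union stands upright on the bed, within 6 mm of its place against the back stop, at rest (all of step 2 and x of union_center in the frame of vice between -0.006 and 0.006 m and y of union_center in the frame of vice between 0.15 and 0.182 m and z of union_center in the frame of vice below 0.043 m and angle between union's own z axis and vertical below 0.06 rad and linear speed of union below 0.01 m/s); the robot touches nothing.
It fails at once if the union is lifted off the bed (more than 8 mm) (z of union_center in the frame of vice above 0.045 m).
It fails at once if the union is tipped (angle between union's own z axis and vertical above 0.35 rad).
It fails at once if the lever is taken past its half-way notch before the union is home (value of joint vice_lever above 1 rad and x of union_center in the frame of vice below -0.008 m).
It fails at once if a bystander (small union, setting ring or marker) is moved more than 20 mm (distance of any of small_union, ring, marker from where it was at the start of the episode above 0.02 m).
It also fails if it takes over 48 s, if anything falls off the work surface, if the arm or the gripper's body presses on something with over 40 N, if the wrist force passes 120 N, or if a joint passes its speed limit or range.

### The arm

A 6-joint arm with a two-finger parallel gripper is mounted at the origin on a cart in front of the work surface, level with it; the furniture and walls round the work are solid. World frame = base frame: x ahead of the robot, y to its left, z up, the work surface at z = 0. Lengths are in m, angles in rad, forces in N, time in s.
With the tool pointing down it reaches from about 0.225 to 0.875 m from the base axis. Payload 3.4 kg.
Tool frame: the origin (TCP) lies at the very end of the fingers, on their centre line; the grasp point (between the pads) lies 19 mm behind it (manip.pinch_z is the distance from the TCP to the grasp point, in m); z points along the fingers, y is the line along which they close (so a half turn about z gives the same grasp; the last joint's range is limited). The gripper opens to 85 mm and grips with 20 to 120 N. Pads are 22 mm wide; open, the fingers measure 114 mm over their backs; the gripper's body (76 mm by 85 mm) begins 54 mm behind the grasp point. The pads swing forward as they close: fully open they stand 13 mm farther back than shut.
Start: joints at [1.204, 0.276, 1.505, -0, 1.361, -0.121], TCP at [0.14, 0.558, 0.231] pointing down, gripper open.
Joint ranges: [-2.89, 2.89], [-0.75, 2.08], [0.22, 2.7], [-1.18, 4.32], [0.11, 2.71], [-2.7, 2.7]. Speed limits (rad/s): [2.57, 2.57, 3.14, 3.14, 3.14, 3.14].

### API

Orientations are given as a unit quaternion [w, x, y, z].
In Python, from rig import manip gives the robot as it stands. The module is installed in compiled form; this text tells all that it offers.
- The arm moves only by the shell command python3 -m jog 'ROWS' [FORCE]. ROWS is JSON, a list of rows, each an object of numbers: "dx", "dy", "dz": the shift along the tool's x, y, z each as a share of 25 cm, from -1 to 1; "ax", "ay", "az": the turn, a rotation vector about the tool's x, y, z each as a share of 90 degrees, from -1 to 1; "grip": the opening, from -1 (shut) to 1 (fully open), so that 0 is half open. A call has 1 to 5 rows; each row is the pose to reach, as a shift and turn from the pose commanded when the call began, along the tool's axes at that moment; what a row does not reach only later rows make up. A row lasts 1/12 s, in which the tool goes at most 41.7 mm and 7.16 degrees, less where a joint would pass 70% of its speed; a pose out of reach is approached as far as the arm can. A call with a number of a shift or a turn outside -1 to 1 is refused whole. A call with a gripper value outside its range is refused whole. The fingers move at their own pace and stop on an object; FORCE is the grip in N (left out, the last holds). Time passes only in rows, so rows that repeat a pose let the fingers close. It gives the time, the measured TCP pose, the force, the opening and the grip force at its end, in the units of the state.
- manip.get_state(): the state, without advancing time (a new reading comes with each control period).
- manip.get_image(name): name is "scene" or "side" or "wrist"; returns a dict with "img" (480x640x3 uint8, red, green, blue), "mtx" (3x3 intrinsics, pixels), "world_to_cam" (4x4, takes a point from world to camera coordinates); the wrist camera has in their place "T_tool_cam" (4x4, takes a point from camera to tool coordinates, whose origin is the TCP and whose axes are the flange's). Camera axes: x right, y down, z forward; pixel columns grow to the right and rows downward; lengths in m; the calibration is good to about 2 mm. A picture is of the moment at which its call begins: read the wrist's pose just before it. There is no depth.
- manip.sign_off(): hands the job in; it is judged then, once.
The state is a dict: "clock": time; "qpos": joint angles; "qd": joint speeds; "effort": joint torques, N m; "position": TCP position; "ee_rot": TCP orientation; "contact_force": force on the tool from outside, world axes, zero at the start; "moment": the same for the moment, N m; "width": finger opening in m; "gripper_force": force on a finger pad.
Only numpy, scipy, OpenCV 4.12 (cv2) and the standard library are available. Lean on these libraries where they do the work, as an engineer would, in place of code of your own. Each camera call takes 0.05 s, during which the arm holds its last target. There are 200 camera calls.

## Working session

There is one attempt and no reset: what is moved stays moved. The work goes in short steps, Python scripts to look and compute and a shell command to move; the robot and the scene stay as the last step left them, time stands still between calls to the robot, and variables do not carry over. Pictures are saved under pics/ and viewed, at most 10 in all, crops included, and the job is handed in when it is done.

```bash
mkdir -p pics; python3 - <<'E'
from rig import manip
import cv2,numpy as np
s=manip.get_state();print(s)
for n in("scene","side"):
    d=manip.get_image(n);cv2.imwrite(f"pics/{n}0.png",d["img"][:,:,::-1]);np.savez(f"{n}0.npz",**d)
    print(n,d["mtx"].tolist(),np.round(d["world_to_cam"],3).tolist())
E
```

```text
{'clock': 0.0, 'qpos': array([ 1.20396254e+00,  2.76597890e-01,  1.50613261e+00,  1.92130946e-05,
        1.36067372e+00, -1.21021272e-01]), 'qd': array([-1.24539252e-03,  1.58856598e-03,  1.93090218e-06, -1.23758269e-04,
       -1.07222378e-04, -2.12163952e-04]), 'effort': array([ 1.08308781e-03, -4.16769898e+01, -2.45806789e+01, -1.29786267e-04,
        1.08304448e-02, -9.92970655e-06]), 'position': array([0.13974638, 0.5572259 , 0.23043825]), 'ee_rot': array([-2.27876734e-04,  1.22599002e-01,  9.92455875e-01, -8.76702442e-04]), 'contact_force': array([ 0.70929372, -0.08120955,  0.64114931]), 'moment': array([-0.03923297, -0.03961941,  0.00530254]), 'gripper_force': 0.0, 'width': 0.08519921540382672}
scene [[606.8165065555661, 0.0, 313.3655377610808], [0.0, 606.8165065555661, 246.03678967863038], [0.0, 0.0, 1.0]] [[0.899, -0.437, 0.021, -0.407], [-0.175, -0.403, -0.898, 0.211], [0.401, 0.804, -0.439, 1.091], [0.0, 0.0, 0.0, 1.0]]
side [[515.5644891551589, 0.0, 319.4356087940294], [0.0, 515.5644891551589, 241.07353565976507], [0.0, 0.0, 1.0]] [[0.827, -0.562, -0.017, -0.339], [-0.307, -0.427, -0.85, 0.245], [0.47, 0.709, -0.526, 0.699], [0.0, 0.0, 0.0, 1.0]]
```

View pics/scene0.png

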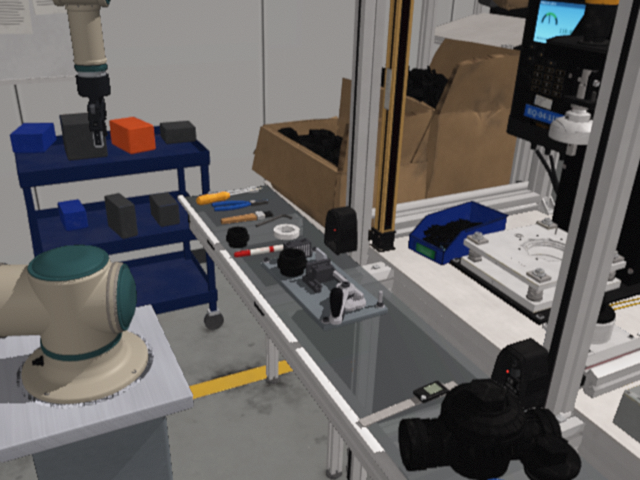

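View pics/side0.png

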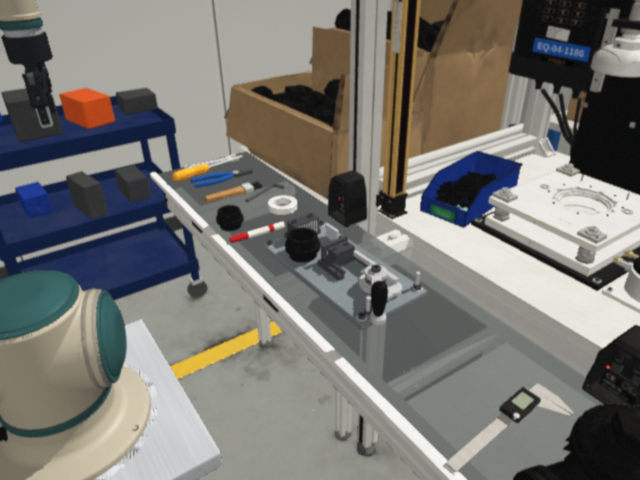

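Scene: union at about (292,262), handle (337,303). Side: union (302,243), handle (379,297), with small union (230,217), ring (283,204) and marker (258,232) to the left. I'll zoom in on both.

```bash
python3 - <<'E'
import cv2,numpy as np
a=cv2.imread("pics/side0.png")[175:335,215:440]
cv2.imwrite("pics/c1.png",cv2.resize(a,None,fx=3.5,fy=3.5,interpolation=cv2.INTER_CUBIC))
a=cv2.imread("pics/scene0.png")[215:335,220:395]
cv2.imwrite("pics/c2.png",cv2.resize(a,None,fx=4.5,fy=4.5,interpolation=cv2.INTER_CUBIC))
E
```

```text
(no output)
```

View pics/c1.png

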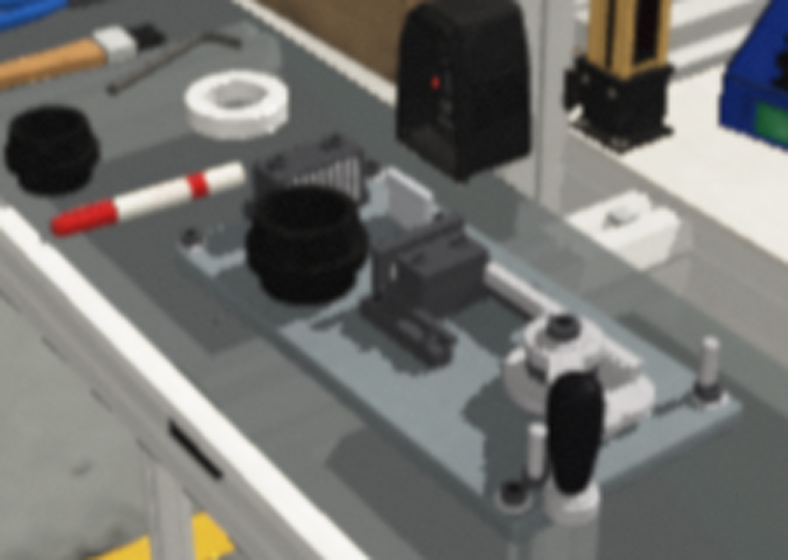

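View pics/c2.png

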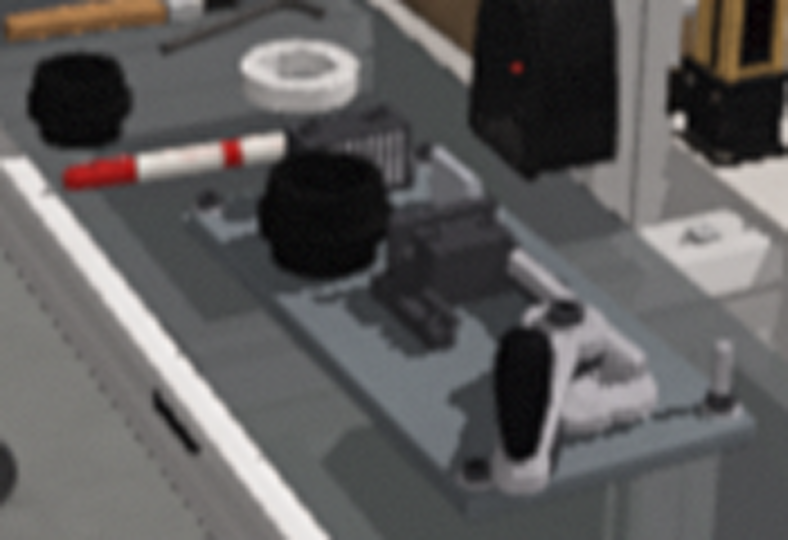

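Side crop: near-right plate corner (512,522), far-right (740,405), near-left (180,245), union silhouette 246–368 × 187–303, handle (575,435), pivot cap (563,325). The same features are in the scene crop, so I'll triangulate them.

```bash
cat > h.py <<'E'
import numpy as np,cv2
def cam(n):
    d=np.load(n+".npz");return d["mtx"],d["world_to_cam"]
def ray(c,uv):
    K,T=c;d=T[:3,:3].T@np.linalg.solve(K,[uv[0],uv[1],1]);return -T[:3,:3].T@T[:3,3],d
def plane(c,uv,z):
    o,d=ray(c,uv);return o+d*(z-o[2])/d[2]
def tri(c1,u1,c2,u2):
    X=cv2.triangulatePoints(c1[0]@c1[1][:3],c2[0]@c2[1][:3],np.array(u1,float),np.array(u2,float));return (X[:3]/X[3]).ravel()
E
python3 - <<'E'
from h import *
S=cam("side0");C=cam("scene0")
f=lambda u,v:((u+.5)/3.5+214.5,(v+.5)/3.5+174.5)
g=lambda u,v:((u+.5)/4.5+219.5,(v+.5)/4.5+214.5)
for n,a,b,z in [("plateNR",(512,522),(465,500),.014),("plateFR",(740,405),(750,415),.014),("plateNL",(180,245),(190,212),.014),
 ("union",(307,244),(324,214),.037),("handle",(575,433),(524,393),.082),("pivotcap",(564,322),(567,308),.06),
 ("stopL",(390,172),(432,150),.044),("stopR",(432,213),(480,190),.044),("small",(52,149),(80,99),.02),("ring",(237,102),(300,74),.008),("markerR",(60,222),(72,178),.008),("markerW",(243,172),(285,144),.008)]:
    print(n,tri(S,f(*a),C,g(*b)).round(3),plane(S,f(*a),z).round(3),plane(C,g(*b),z).round(3))
E
```

```text
plateNR [ 0.433 -0.083  0.014] [ 0.436 -0.082  0.014] [ 0.433 -0.084  0.014]
plateFR [ 0.577 -0.085  0.022] [ 0.584 -0.078  0.014] [ 0.584 -0.075  0.014]
plateNL [0.423 0.215 0.016] [0.428 0.221 0.014] [0.423 0.217 0.014]
union [0.467 0.143 0.039] [0.47  0.147 0.037] [0.468 0.146 0.037]
handle [ 0.443 -0.114  0.083] [ 0.444 -0.113  0.082] [ 0.443 -0.113  0.082]
pivotcap [ 0.518 -0.017  0.056] [ 0.515 -0.02   0.06 ] [ 0.514 -0.023  0.06 ]
stopL [0.536 0.162 0.053] [0.546 0.176 0.044] [0.544 0.178 0.044]
stopR [0.552 0.139 0.035] [0.539 0.124 0.044] [0.546 0.126 0.044]
small [0.413 0.357 0.021] [0.414 0.36  0.02 ] [0.413 0.358 0.02 ]
ring [0.548 0.36  0.011] [0.553 0.366 0.008] [0.55  0.364 0.008]
markerR [0.388 0.302 0.002] [0.387 0.295 0.008] [0.383 0.29  0.008]
markerW [0.501 0.272 0.014] [0.507 0.282 0.008] [0.505 0.282 0.008]
```

Plate corners, stop and handle agree on pivot ≈ (0.5175, −0.0195) and yaw ≈ 0.033. The union is at vice (−0.043, 0.167). The plan is to cradle the union with part-open fingers and push 43 mm.

```bash
cat > go.py <<'E'
import sys,numpy as np
from rig import manip
from scipy.spatial.transform import Rotation as Ro
P=np.array([.5175,-.0195]);Y=.033
def main(vx,vy,z,ang):  # vice xy, z, push direction in vice frame
    s=manip.get_state();w,x,y,zq=s["ee_rot"];R=Ro.from_quat([x,y,zq,w]).as_matrix()
    c,n=np.cos(Y),np.sin(Y);t=np.array([*(P+[c*vx-n*vy,n*vx+c*vy]),z])
    a=ang+Y+np.pi;X=np.array([np.cos(a),np.sin(a),0]);Z=np.array([0,0,-1.]);G=np.array([X,np.cross(Z,X),Z]).T
    p=s["position"];q=p[:2]-P
    print("now world",p.round(4),"vice",(c*q[0]+n*q[1]).round(4),(c*q[1]-n*q[0]).round(4),"F",s["contact_force"].round(1),"t",round(s["clock"],2),"w",round(s["width"],3),"q",s["qpos"].round(2))
    print("d",(R.T@(t-p)/.25).round(3),"a",(Ro.from_matrix(R.T@G).as_rotvec()/(np.pi/2)).round(3))
main(*map(float,sys.argv[1:]))
E
J="python3 -m jog"
$J '[{"dx":-0.48,"dy":-0.45,"dz":0.11,"grip":-0.3},{"dx":-0.48,"dy":-0.45,"dz":0.11,"grip":-0.3},{"dx":-0.48,"dy":-0.45,"dz":0.11,"grip":-0.3},{"dx":-0.48,"dy":-0.45,"dz":0.11,"grip":-0.3},{"dx":-0.48,"dy":-0.45,"dz":0.11,"grip":-0.3}]'
$J '[{"dx":-0.48,"dy":-0.45,"dz":0.11,"grip":-0.3},{"dx":-0.48,"dy":-0.45,"dz":0.11,"grip":-0.3},{"dx":-0.48,"dy":-0.45,"dz":0.11,"grip":-0.3},{"dx":-0.48,"dy":-0.45,"dz":0.11,"grip":-0.3},{"dx":-0.48,"dy":-0.45,"dz":0.11,"grip":-0.3}]'
python3 go.py -.105 .167 .15 0
```

```text
now world [0.1397 0.5573 0.2305] vice -0.3585 0.5889 F [ 0.  -0.6 -0.6] t 0.1 w 0.085 q [ 1.2   0.28  1.51  0.    1.36 -0.12]
d [-1.439 -1.343  0.324] a [-0.001 -0.    -0.177]schema error: expected keys dx, dy, dz, ax, ay, az, grip
schema error: expected keys dx, dy, dz, ax, ay, az, grip
```

```bash
J="python3 -m jog"
$J '[{"dx":-0.48,"dy":-0.45,"dz":0.11,"ax":0,"ay":0,"az":0,"grip":-0.3},{"dx":-0.48,"dy":-0.45,"dz":0.11,"ax":0,"ay":0,"az":0,"grip":-0.3},{"dx":-0.48,"dy":-0.45,"dz":0.11,"ax":0,"ay":0,"az":0,"grip":-0.3},{"dx":-0.48,"dy":-0.45,"dz":0.11,"ax":0,"ay":0,"az":0,"grip":-0.3},{"dx":-0.48,"dy":-0.45,"dz":0.11,"ax":0,"ay":0,"az":0,"grip":-0.3}]'
$J '[{"dx":-0.48,"dy":-0.45,"dz":0.11,"ax":0,"ay":0,"az":0,"grip":-0.3},{"dx":-0.48,"dy":-0.45,"dz":0.11,"ax":0,"ay":0,"az":0,"grip":-0.3},{"dx":-0.48,"dy":-0.45,"dz":0.11,"ax":0,"ay":0,"az":0,"grip":-0.3},{"dx":-0.48,"dy":-0.45,"dz":0.11,"ax":0,"ay":0,"az":0,"grip":-0.3},{"dx":-0.48,"dy":-0.45,"dz":0.11,"ax":0,"ay":0,"az":0,"grip":-0.3}]'
python3 go.py -.105 .167 .15 0
```

```text
clock: 0.52
position: [0.2307, 0.4125, 0.202]
ee_rot: [0.0, 0.125, 0.992, -0.004]
contact_force: [-0.5, 0.2, -1.1]
width: 0.0299
gripper_force: 0.0
clock: 0.93
position: [0.3205, 0.2754, 0.1751]
ee_rot: [0.0, 0.126, 0.992, -0.002]
contact_force: [0.3, -0.4, 0.0]
width: 0.0299
gripper_force: 0.0
now world [0.3205 0.2754 0.1751] vice -0.1871 0.3013 F [ 0.3 -0.4  0. ] t 0.93 w 0.03 q [ 0.55  0.09  1.89 -0.    1.16 -0.77]
d [-0.466 -0.422  0.103] a [-0.003  0.    -0.182]
```

```bash
J="python3 -m jog"
$J '[{"dx":-0.466,"dy":-0.42,"dz":0.1,"ax":0,"ay":0,"az":-0.18,"grip":-0.3},{"dx":-0.466,"dy":-0.42,"dz":0.1,"ax":0,"ay":0,"az":-0.18,"grip":-0.3},{"dx":-0.466,"dy":-0.42,"dz":0.1,"ax":0,"ay":0,"az":-0.18,"grip":-0.3},{"dx":-0.466,"dy":-0.42,"dz":0.1,"ax":0,"ay":0,"az":-0.18,"grip":-0.3},{"dx":-0.466,"dy":-0.42,"dz":0.1,"ax":0,"ay":0,"az":-0.18,"grip":-0.3}]'
python3 go.py -.105 .167 .026 0
python3 - <<'E'
from rig import manip
import cv2
d=manip.get_image("wrist");cv2.imwrite("pics/w1.png",d["img"][:,:,::-1])
d=manip.get_image("side");cv2.imwrite("pics/s1.png",cv2.resize(d["img"][120:340,200:440,::-1],None,fx=2.5,fy=2.5))
E
```

```text
clock: 1.35
position: [0.4085, 0.1471, 0.1506]
ee_rot: [0.001, -0.016, 1.0, -0.001]
contact_force: [0.3, -0.4, 0.4]
width: 0.03
gripper_force: 0.0
now world [0.4085 0.1471 0.1506] vice -0.1034 0.1701 F [ 0.3 -0.4  0.4] t 1.35 w 0.03 q [ 0.19  0.13  1.92 -0.    1.1  -1.41]
d [ 0.007 -0.011  0.499] a [-0.002  0.001 -0.   ]
```

View pics/w1.png

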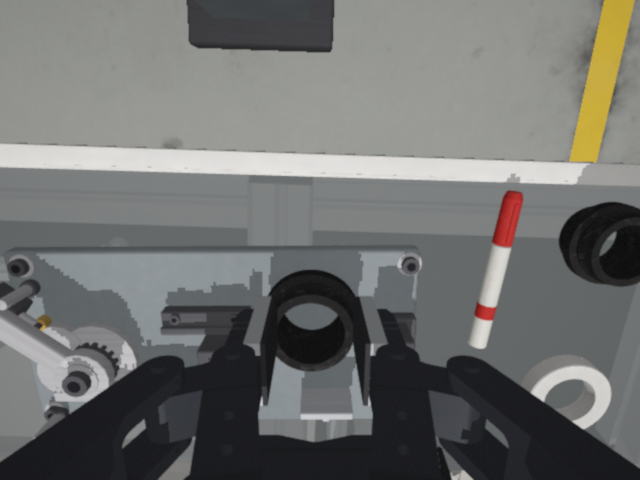

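The wrist view shows the union's rim centred at about (316,330), laterally between the fingers. I'll check the clearance below the TCP before descending.

```bash
python3 - <<'E'
from rig import manip
import numpy as np
from scipy.spatial.transform import Rotation as Ro
s=manip.get_state();d=manip.get_image("wrist");w,x,y,z=s["ee_rot"]
T=np.eye(4);T[:3,:3]=Ro.from_quat([x,y,z,w]).as_matrix();T[:3,3]=s["position"];T=T@d["T_tool_cam"];K=d["mtx"]
def pl(u,v,h):
    r=T[:3,:3]@np.linalg.solve(K,[u,v,1]);o=T[:3,3];return (o+r*(h-o[2])/r[2]).round(4)
print(T[:3,3])
for n,u,v,h in [("unear rim",316,295,.06),("ufar",316,370,.06),("uL",278,332,.06),("uR",354,332,.06),("unear body",313,270,.037),("plate edge",320,248,.014),("plateNL",420,248,.014),("stop near",327,417,.044),("stopL",352,417,.044),("stopR",301,417,.044),("pivot",76,384,.056)]:print(n,pl(u,v,h))
E
```

```text
[0.3303597  0.14699981 0.29345869]
unear rim [0.4375 0.1513 0.06  ]
ufar [0.4928 0.153  0.06  ]
uL [0.4647 0.1272 0.06  ]
uR [0.4632 0.177  0.06  ]
unear body [0.4295 0.149  0.037 ]
plate edge [0.4209 0.1538 0.014 ]
plateNL [0.4187 0.2273 0.014 ]
stop near [0.5448 0.163  0.044 ]
stopL [0.5442 0.1818 0.044 ]
stopR [0.5454 0.1434 0.044 ]
pivot [ 0.5119 -0.0135  0.056 ]
```

Clearance is about 10 mm, so I'll back off slightly, descend, then look from the side.

```bash
J="python3 -m jog"; sed -i 's/P=np.array.*;/P=np.array([.516,-.0165]);/' go.py
$J '[{"dx":0.03,"dy":0.01,"dz":0.15,"ax":0,"ay":0,"az":0,"grip":-0.3},{"dx":0.03,"dy":0.01,"dz":0.3,"ax":0,"ay":0,"az":0,"grip":-0.3},{"dx":0.03,"dy":0.01,"dz":0.42,"ax":0,"ay":0,"az":0,"grip":-0.3},{"dx":0.03,"dy":0.01,"dz":0.5,"ax":0,"ay":0,"az":0,"grip":-0.3},{"dx":0.03,"dy":0.01,"dz":0.5,"ax":0,"ay":0,"az":0,"grip":-0.3}]'
python3 go.py -.042 .167 .026 0
python3 - <<'E'
from rig import manip
import cv2
d=manip.get_image("side");cv2.imwrite("pics/s2.png",cv2.resize(d["img"][140:330,200:440,::-1],None,fx=3,fy=3,interpolation=2))
E
```

```text
clock: 1.92
position: [0.3934, 0.1543, 0.0234]
ee_rot: [-0.004, -0.02, 1.0, -0.0]
contact_force: [-1.0, -0.7, -0.6]
width: 0.03
gripper_force: 0.0
now world [0.3934 0.1543 0.0234] vice -0.1169 0.1748 F [-1.  -0.7 -0.6] t 1.92 w 0.03 q [ 0.21  0.29  2.11  0.    0.75 -1.4 ]
d [-0.299 -0.033 -0.013] a [-0.    -0.006  0.004]
```

View pics/s2.png

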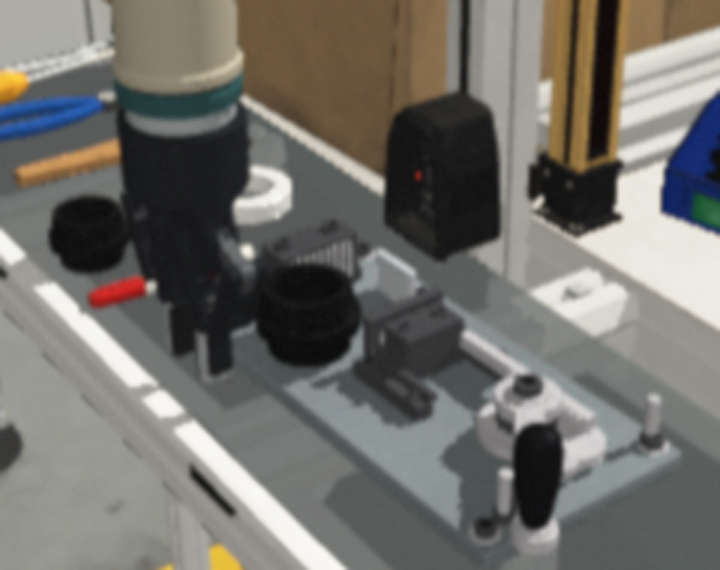

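The fingers stand in front of the union but about 7 mm too far left. I'll correct that, then push gently.

```bash
J="python3 -m jog"
$J '[{"dx":0,"dy":-0.03,"dz":0,"ax":0,"ay":0,"az":0,"grip":-0.3},{"dx":0,"dy":-0.03,"dz":0,"ax":0,"ay":0,"az":0,"grip":-0.3},{"dx":-0.02,"dy":-0.03,"dz":0,"ax":0,"ay":0,"az":0,"grip":-0.3},{"dx":-0.04,"dy":-0.03,"dz":0,"ax":0,"ay":0,"az":0,"grip":-0.3},{"dx":-0.06,"dy":-0.03,"dz":0,"ax":0,"ay":0,"az":0,"grip":-0.3}]'
python3 go.py -.042 .167 .026 0
$J '[{"dx":-0.03,"dy":0,"dz":0,"ax":0,"ay":0,"az":0,"grip":-0.3},{"dx":-0.06,"dy":0,"dz":0,"ax":0,"ay":0,"az":0,"grip":-0.3},{"dx":-0.08,"dy":0,"dz":0,"ax":0,"ay":0,"az":0,"grip":-0.3},{"dx":-0.1,"dy":0,"dz":0,"ax":0,"ay":0,"az":0,"grip":-0.3},{"dx":-0.12,"dy":0,"dz":0,"ax":0,"ay":0,"az":0,"grip":-0.3}]'
python3 go.py -.042 .167 .026 0
```

```text
clock: 2.38
position: [0.4147, 0.1464, 0.0274]
ee_rot: [0.001, -0.018, 1.0, 0.0]
contact_force: [0.4, 0.1, 0.1]
width: 0.0298
gripper_force: 0.0
now world [0.4147 0.1464 0.0274] vice -0.0959 0.1662 F [0.4 0.1 0.1] t 2.38 w 0.03 q [ 0.18  0.3   2.08  0.    0.76 -1.43]
d [-0.215  0.003  0.006] a [0.    0.002 0.002]
clock: 2.8
position: [0.4434, 0.1473, 0.0261]
ee_rot: [-0.0, -0.018, 1.0, 0.0]
contact_force: [0.3, 0.1, 1.2]
width: 0.0299
gripper_force: 0.4
now world [0.4434 0.1473 0.0261] vice -0.0672 0.1661 F [0.3 0.1 1.2] t 2.8 w 0.03 q [ 0.17  0.34  2.02  0.    0.79 -1.44]
d [-0.101  0.003  0.   ] a [ 0.    -0.001  0.002]
```

```bash
J="python3 -m jog"
$J '[{"dx":-0.02,"dy":0,"dz":0,"ax":0,"ay":0,"az":0,"grip":-0.3},{"dx":-0.035,"dy":0,"dz":0,"ax":0,"ay":0,"az":0,"grip":-0.3},{"dx":-0.05,"dy":0,"dz":0,"ax":0,"ay":0,"az":0,"grip":-0.3},{"dx":-0.065,"dy":0,"dz":0,"ax":0,"ay":0,"az":0,"grip":-0.3},{"dx":-0.07,"dy":0,"dz":0,"ax":0,"ay":0,"az":0,"grip":-0.3}]'
$J '[{"dx":-0.005,"dy":0,"dz":0,"ax":0,"ay":0,"az":0,"grip":-0.3},{"dx":-0.01,"dy":0,"dz":0,"ax":0,"ay":0,"az":0,"grip":-0.3},{"dx":-0.015,"dy":0,"dz":0,"ax":0,"ay":0,"az":0,"grip":-0.3},{"dx":-0.02,"dy":0,"dz":0,"ax":0,"ay":0,"az":0,"grip":-0.3}]'
python3 go.py -.042 .167 .026 0
```

```text
clock: 3.22
position: [0.4614, 0.1481, 0.0263]
ee_rot: [0.0, -0.018, 1.0, 0.0]
contact_force: [-0.1, -1.0, -0.5]
width: 0.0301
gripper_force: 0.2
clock: 3.55
position: [0.4655, 0.1482, 0.0263]
ee_rot: [-0.0, -0.018, 1.0, 0.0]
contact_force: [-0.1, 0.0, 1.0]
width: 0.0295
gripper_force: 0.2
now world [0.4655 0.1482 0.0263] vice -0.0451 0.1662 F [-0.1  0.   1. ] t 3.55 w 0.03 q [ 0.17  0.36  1.98  0.    0.81 -1.44]
d [-0.012  0.003  0.001] a [ 0.    -0.     0.003]
```

```bash
J="python3 -m jog"
for i in 1; do
$J '[{"dx":-0.005,"dy":0,"dz":0,"ax":0,"ay":0,"az":0,"grip":-0.3},{"dx":-0.01,"dy":0,"dz":0,"ax":0,"ay":0,"az":0,"grip":-0.3},{"dx":-0.01,"dy":0,"dz":0,"ax":0,"ay":0,"az":0,"grip":-0.3}]'; done
$J '[{"dx":-0.005,"dy":0,"dz":0,"ax":0,"ay":0,"az":0,"grip":-0.3},{"dx":-0.01,"dy":0,"dz":0,"ax":0,"ay":0,"az":0,"grip":-0.3},{"dx":-0.01,"dy":0,"dz":0,"ax":0,"ay":0,"az":0,"grip":-0.3}]'
python3 go.py -.042 .167 .026 0
python3 - <<'E'
from rig import manip
import cv2
d=manip.get_image("side");a=d["img"][170:310,215:415,::-1]
b=manip.get_image("scene")["img"][205:345,220:420,::-1]
cv2.imwrite("pics/s3.png",cv2.resize(cv2.hconcat([a,b]),None,fx=2,fy=3,interpolation=2))
E
```

```text
clock: 3.8
position: [0.4685, 0.1483, 0.0263]
ee_rot: [0.0, -0.018, 1.0, 0.0]
contact_force: [-0.2, 0.4, -0.8]
width: 0.0299
gripper_force: 0.0
clock: 4.05
position: [0.4696, 0.1483, 0.0262]
ee_rot: [-0.001, -0.018, 1.0, -0.0]
contact_force: [-2.3, 0.2, 1.3]
width: 0.0298
gripper_force: 1.2
now world [0.4696 0.1483 0.0262] vice -0.0409 0.1662 F [-2.3  0.2  1.3] t 4.05 w 0.03 q [ 0.16  0.37  1.97  0.    0.81 -1.44]
d [0.004 0.003 0.001] a [-0.    -0.001  0.002]
```

View pics/s3.png

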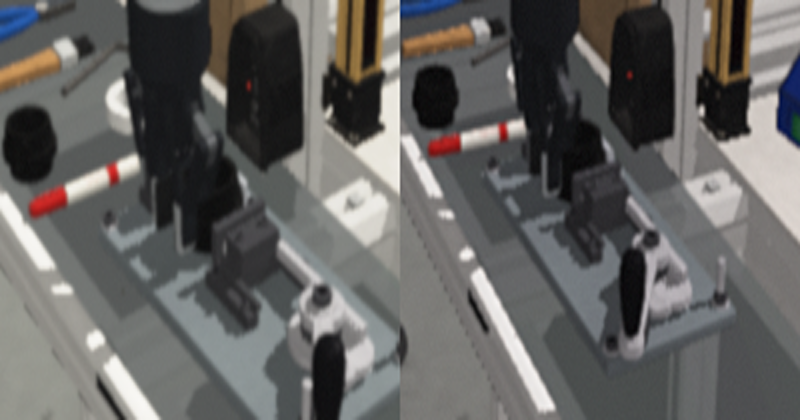

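The union now stands between the jaws and force is starting to build against the stop. I'll confirm with one firmer nudge, then retreat and rise.

```bash
J="python3 -m jog"
$J '[{"dx":-0.005,"dy":0,"dz":0,"ax":0,"ay":0,"az":0,"grip":-0.3},{"dx":-0.01,"dy":0,"dz":0,"ax":0,"ay":0,"az":0,"grip":-0.3},{"dx":-0.01,"dy":0,"dz":0,"ax":0,"ay":0,"az":0,"grip":-0.3},{"dx":-0.01,"dy":0,"dz":0,"ax":0,"ay":0,"az":0,"grip":-0.3}]'
python3 go.py -.042 .167 .026 0
```

```text
clock: 4.48
position: [0.4698, 0.1483, 0.0259]
ee_rot: [-0.003, -0.018, 1.0, -0.0]
contact_force: [-7.5, 0.2, 4.2]
width: 0.0304
gripper_force: 3.7
now world [0.4698 0.1483 0.0259] vice -0.0407 0.1662 F [-7.5  0.2  4.2] t 4.48 w 0.03 q [ 0.16  0.37  1.96  0.    0.82 -1.44]
d [ 0.005  0.003 -0.   ] a [-0.    -0.004  0.003]
```

It stopped hard at 7.5 N, so the union is home. Retreat and rise, and compute the lever approach.

```bash
J="python3 -m jog"
$J '[{"dx":0.06,"dy":0,"dz":0,"ax":0,"ay":0,"az":0,"grip":-0.3},{"dx":0.15,"dy":0,"dz":0,"ax":0,"ay":0,"az":0,"grip":-0.3},{"dx":0.22,"dy":0,"dz":0,"ax":0,"ay":0,"az":0,"grip":-0.3},{"dx":0.22,"dy":0,"dz":-0.1,"ax":0,"ay":0,"az":0,"grip":-0.3},{"dx":0.22,"dy":0,"dz":-0.25,"ax":0,"ay":0,"az":0,"grip":-0.3}]'
$J '[{"dx":0,"dy":0,"dz":-0.15,"ax":0,"ay":0,"az":0,"grip":-0.3},{"dx":0,"dy":0,"dz":-0.3,"ax":0,"ay":0,"az":0,"grip":-0.4},{"dx":0,"dy":0,"dz":-0.4,"ax":0,"ay":0,"az":0,"grip":-0.5},{"dx":0,"dy":0,"dz":-0.4,"ax":0,"ay":0,"az":0,"grip":-0.6},{"dx":0,"dy":0,"dz":-0.4,"ax":0,"ay":0,"az":0,"grip":-0.62}]'
python3 go.py -.1117 -.0627 .17 -.699
python3 - <<'E'
from rig import manip
import cv2
a=manip.get_image("side")["img"][170:335,215:440,::-1]
cv2.imwrite("pics/s4.png",cv2.resize(a,None,fx=3.5,fy=3.5,interpolation=2))
E
```

```text
clock: 4.9
position: [0.4149, 0.1458, 0.0869]
ee_rot: [-0.003, -0.019, 1.0, -0.001]
contact_force: [0.9, 0.3, 0.2]
width: 0.03
gripper_force: 0.0
clock: 5.32
position: [0.4202, 0.1467, 0.1907]
ee_rot: [0.003, -0.018, 1.0, 0.0]
contact_force: [-0.7, -0.1, 0.2]
width: 0.0163
gripper_force: 0.0
now world [0.4202 0.1467 0.1907] vice -0.0904 0.1662 F [-0.7 -0.1  0.2] t 5.32 w 0.016 q [ 0.18  0.11  1.83 -0.    1.2  -1.43]
d [ 0.089 -0.915  0.081] a [0.002 0.004 0.448]
```

View pics/s4.png

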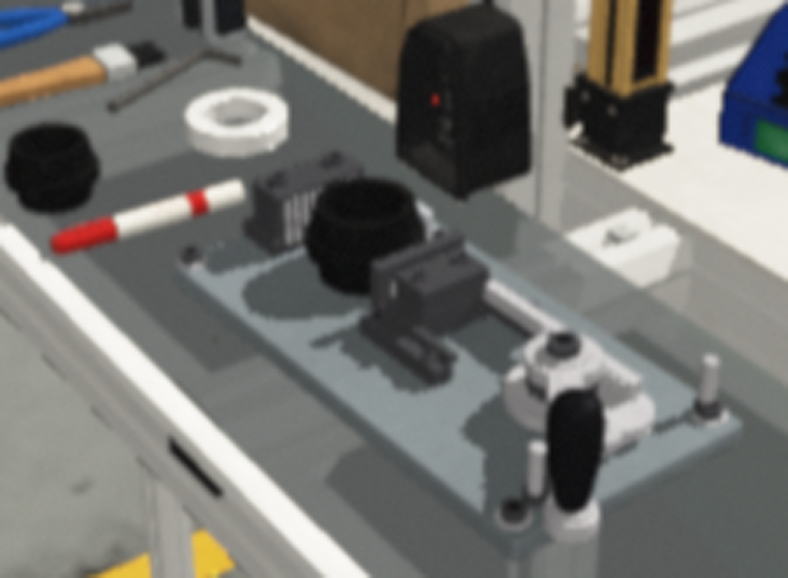

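The union stands upright at the back stop (crop 365,235), and the bystanders and lever are unchanged. Now across to the lever.

```bash
J="python3 -m jog"
$J '[{"dx":0.09,"dy":-0.91,"dz":0.08,"ax":0,"ay":0,"az":0.45,"grip":-0.62},{"dx":0.09,"dy":-0.91,"dz":0.08,"ax":0,"ay":0,"az":0.45,"grip":-0.62},{"dx":0.09,"dy":-0.91,"dz":0.08,"ax":0,"ay":0,"az":0.45,"grip":-0.62},{"dx":0.09,"dy":-0.91,"dz":0.08,"ax":0,"ay":0,"az":0.45,"grip":-0.62},{"dx":0.09,"dy":-0.91,"dz":0.08,"ax":0,"ay":0,"az":0.45,"grip":-0.62}]'
python3 go.py -.1117 -.0627 .17 -.699
```

```text
clock: 5.78
position: [0.404, -0.0621, 0.1688]
ee_rot: [-0.001, 0.292, 0.956, 0.0]
contact_force: [1.3, 0.1, 0.5]
width: 0.0159
gripper_force: 0.0
now world [ 0.404  -0.0621  0.1688] vice -0.1135 -0.0419 F [1.3 0.1 0.5] t 5.78 w 0.016 q [-0.32  0.07  1.93  0.    1.14 -1.3 ]
d [-0.054 -0.063 -0.005] a [-0.    -0.002  0.046]
```

```bash
J="python3 -m jog"
$J '[{"dx":-0.055,"dy":-0.06,"dz":0,"ax":0,"ay":0,"az":0.046,"grip":-0.62},{"dx":-0.055,"dy":-0.06,"dz":0.12,"ax":0,"ay":0,"az":0.046,"grip":-0.62},{"dx":-0.055,"dy":-0.06,"dz":0.24,"ax":0,"ay":0,"az":0.046,"grip":-0.62},{"dx":-0.055,"dy":-0.06,"dz":0.38,"ax":0,"ay":0,"az":0.046,"grip":-0.62},{"dx":-0.055,"dy":-0.06,"dz":0.38,"ax":0,"ay":0,"az":0.046,"grip":-0.62}]'
python3 go.py -.0953 -.0765 .073 -.699
python3 - <<'E'
from rig import manip
import cv2
a=manip.get_image("side")["img"][190:335,320:440,::-1]
b=manip.get_image("scene")["img"][220:365,270:390,::-1]
cv2.imwrite("pics/s5.png",cv2.resize(cv2.hconcat([a,b]),None,fx=3.3,fy=4,interpolation=2))
E
```

```text
clock: 6.2
position: [0.4026, -0.0792, 0.0696]
ee_rot: [-0.007, 0.325, 0.946, 0.0]
contact_force: [-0.9, 0.2, -0.8]
width: 0.0162
gripper_force: 0.0
now world [ 0.4026 -0.0792  0.0696] vice -0.1154 -0.0589 F [-0.9  0.2 -0.8] t 6.2 w 0.016 q [-0.36  0.21  2.07 -0.    0.88 -1.27]
d [-0.107 -0.003 -0.015] a [-0.003 -0.009  0.003]
```

View pics/s5.png

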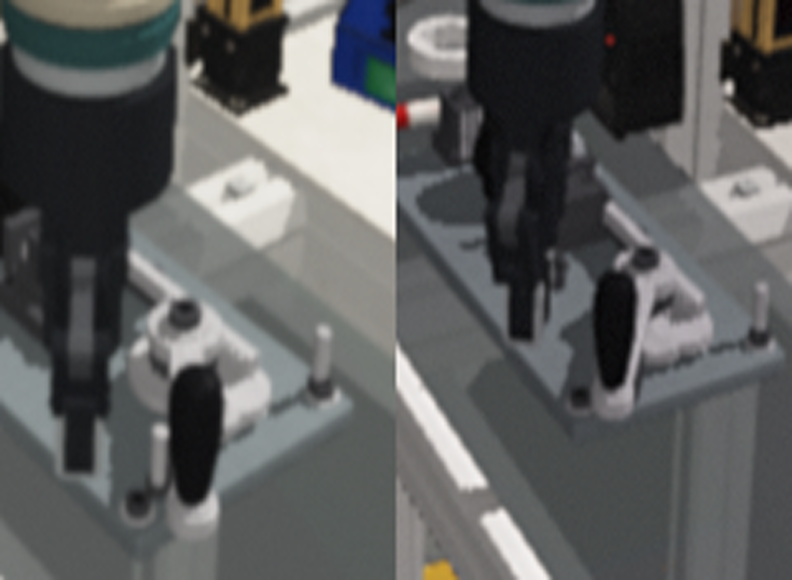

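The hand is behind the handle and clear of the pin. Advance to contact and tabulate the arc waypoints.

```bash
J="python3 -m jog"
cat > arc.py <<'E'
import sys,numpy as np,go2
off=float(sys.argv[1])
for q in map(float,sys.argv[2:]):
    d=q-.699;a=min(d,.4)
    go2.main(.12*np.cos(q-2.27)-off*np.cos(a),.12*np.sin(q-2.27)-off*np.sin(a),.073,a)
E
sed '/^main/d;s/^    print("now.*F",/    print("F",/;s/"w",.*$/"p",(c*q[0]+n*q[1]).round(4),(c*q[1]-n*q[0]).round(4),p[2].round(3),end=" ")/' go.py > go2.py
$J '[{"dx":-0.03,"dy":0,"dz":-0.01,"ax":0,"ay":0,"az":0,"grip":-0.62},{"dx":-0.06,"dy":0,"dz":-0.015,"ax":0,"ay":0,"az":0,"grip":-0.62},{"dx":-0.08,"dy":0,"dz":-0.015,"ax":0,"ay":0,"az":0,"grip":-0.62},{"dx":-0.1,"dy":0,"dz":-0.015,"ax":0,"ay":0,"az":0,"grip":-0.62},{"dx":-0.1,"dy":0,"dz":-0.015,"ax":0,"ay":0,"az":0,"grip":-0.62}]'
python3 arc.py .021 0 .1 .2 .3 .4
```

```text
clock: 6.72
position: [0.4281, -0.0962, 0.0801]
ee_rot: [-0.001, 0.324, 0.946, 0.0]
contact_force: [-2.0, 0.7, 0.7]
width: 0.0162
gripper_force: 1.0
F [-2.   0.7  0.7] t 6.72 p -0.0905 -0.0768 0.08 d [ 0.005 -0.012  0.028] a [-0.    -0.001  0.003]
F [-2.   0.7  0.7] t 6.72 p -0.0905 -0.0768 0.08 d [-0.044 -0.018  0.028] a [-0.    -0.001 -0.06 ]
F [-2.   0.7  0.7] t 6.72 p -0.0905 -0.0768 0.08 d [-0.092 -0.02   0.028] a [ 0.    -0.001 -0.124]
F [-2.   0.7  0.7] t 6.72 p -0.0905 -0.0768 0.08 d [-0.141 -0.016  0.028] a [ 0.    -0.001 -0.188]
F [-2.   0.7  0.7] t 6.72 p -0.0905 -0.0768 0.08 d [-0.189 -0.008  0.028] a [ 0.    -0.001 -0.251]
```

```bash
J="python3 -m jog"
$J '[{"dx":-0.03,"dy":-0.015,"dz":0.01,"ax":0,"ay":0,"az":-0.03,"grip":-0.62},{"dx":-0.06,"dy":-0.018,"dz":0.02,"ax":0,"ay":0,"az":-0.07,"grip":-0.62},{"dx":-0.09,"dy":-0.02,"dz":0.02,"ax":0,"ay":0,"az":-0.12,"grip":-0.62},{"dx":-0.12,"dy":-0.018,"dz":0.02,"ax":0,"ay":0,"az":-0.16,"grip":-0.62},{"dx":-0.15,"dy":-0.015,"dz":0.02,"ax":0,"ay":0,"az":-0.2,"grip":-0.62}]'
python3 arc.py .021 .3 .4 .5 .6 .7
```

```text
clock: 7.13
position: [0.4526, -0.1218, 0.0742]
ee_rot: [-0.003, 0.17, 0.985, -0.0]
contact_force: [-5.2, -0.8, 0.2]
width: 0.0162
gripper_force: 3.4
F [-5.2 -0.8  0.2] t 7.13 p -0.0668 -0.1031 0.074 d [-0.002  0.004  0.005] a [-0.001 -0.004  0.015]
F [-5.2 -0.8  0.2] t 7.13 p -0.0668 -0.1031 0.074 d [-0.05  -0.003  0.005] a [-0.001 -0.004 -0.048]
F [-5.2 -0.8  0.2] t 7.13 p -0.0668 -0.1031 0.074 d [-0.099 -0.006  0.004] a [-0.    -0.004 -0.112]
F [-5.2 -0.8  0.2] t 7.13 p -0.0668 -0.1031 0.074 d [-0.147 -0.003  0.004] a [-0.    -0.004 -0.176]
F [-5.2 -0.8  0.2] t 7.13 p -0.0668 -0.1031 0.074 d [-0.196  0.004  0.004] a [ 0.    -0.004 -0.239]
```

Tracking the arc well; continue.

```bash
J="python3 -m jog"
$J '[{"dx":-0.04,"dy":-0.002,"dz":0,"ax":0,"ay":0,"az":-0.04,"grip":-0.62},{"dx":-0.08,"dy":-0.005,"dz":0,"ax":0,"ay":0,"az":-0.09,"grip":-0.62},{"dx":-0.12,"dy":-0.005,"dz":0,"ax":0,"ay":0,"az":-0.14,"grip":-0.62},{"dx":-0.16,"dy":-0.002,"dz":0,"ax":0,"ay":0,"az":-0.19,"grip":-0.62},{"dx":-0.2,"dy":0.005,"dz":0,"ax":0,"ay":0,"az":-0.24,"grip":-0.62}]'
python3 arc.py .021 .7 .8 .9 1 1.1
```

```text
clock: 7.55
position: [0.5036, -0.1387, 0.075]
ee_rot: [0.0, -0.018, 1.0, -0.0]
contact_force: [-7.7, -0.3, 2.7]
width: 0.0162
gripper_force: 4.1
F [-7.7 -0.3  2.7] t 7.55 p -0.0165 -0.1217 0.075 d [0.018 0.007 0.008] a [-0.001  0.     0.001]
F [-7.7 -0.3  2.7] t 7.55 p -0.0165 -0.1217 0.075 d [-0.031  0.001  0.008] a [-0.001  0.    -0.063]
F [-7.7 -0.3  2.7] t 7.55 p -0.0165 -0.1217 0.075 d [-0.079 -0.     0.008] a [-0.001  0.    -0.127]
F [-7.7 -0.3  2.7] t 7.55 p -0.0165 -0.1217 0.075 d [-0.128  0.003  0.008] a [-0.001  0.    -0.19 ]
F [-7.7 -0.3  2.7] t 7.55 p -0.0165 -0.1217 0.075 d [-0.176  0.012  0.008] a [-0.001  0.    -0.253]
```

```bash
J="python3 -m jog"
$J '[{"dx":-0.04,"dy":0,"dz":0,"ax":0,"ay":0,"az":-0.06,"grip":-0.62},{"dx":-0.08,"dy":0,"dz":0,"ax":0,"ay":0,"az":-0.12,"grip":-0.62},{"dx":-0.12,"dy":0.003,"dz":0,"ax":0,"ay":0,"az":-0.18,"grip":-0.62},{"dx":-0.15,"dy":0.007,"dz":0,"ax":0,"ay":0,"az":-0.22,"grip":-0.62},{"dx":-0.18,"dy":0.013,"dz":0,"ax":0,"ay":0,"az":-0.25,"grip":-0.62}]'
python3 arc.py .021 1.1 1.2 1.3 1.4 1.45
```

```text
clock: 7.97
position: [0.5488, -0.1353, 0.075]
ee_rot: [0.0, -0.212, 0.977, -0.002]
contact_force: [-1.4, -0.8, 0.5]
width: 0.0164
gripper_force: 1.1
F [-1.4 -0.8  0.5] t 7.97 p 0.0288 -0.1198 0.075 d [0.003 0.006 0.008] a [-0.002 -0.    -0.004]
F [-1.4 -0.8  0.5] t 7.97 p 0.0288 -0.1198 0.075 d [-0.045  0.009  0.008] a [-0.002 -0.    -0.004]
F [-1.4 -0.8  0.5] t 7.97 p 0.0288 -0.1198 0.075 d [-0.092  0.017  0.008] a [-0.002 -0.    -0.004]
F [-1.4 -0.8  0.5] t 7.97 p 0.0288 -0.1198 0.075 d [-0.138  0.029  0.008] a [-0.002 -0.    -0.004]
F [-1.4 -0.8  0.5] t 7.97 p 0.0288 -0.1198 0.075 d [-0.161  0.037  0.008] a [-0.002 -0.    -0.004]
```

```bash
J="python3 -m jog"
$J '[{"dx":-0.03,"dy":0.005,"dz":0,"ax":0,"ay":0,"az":0,"grip":-0.62},{"dx":-0.06,"dy":0.012,"dz":0,"ax":0,"ay":0,"az":0,"grip":-0.62},{"dx":-0.09,"dy":0.018,"dz":0,"ax":0,"ay":0,"az":0,"grip":-0.62},{"dx":-0.115,"dy":0.025,"dz":0,"ax":0,"ay":0,"az":0,"grip":-0.62},{"dx":-0.135,"dy":0.03,"dz":0,"ax":0,"ay":0,"az":0,"grip":-0.62}]'
python3 arc.py .021 1.3 1.4 1.45
```

```text
clock: 8.38
position: [0.5761, -0.1117, 0.0745]
ee_rot: [0.0, -0.21, 0.978, 0.0]
contact_force: [-1.2, -1.7, -0.0]
width: 0.0161
gripper_force: 2.9
F [-1.2 -1.7 -0. ] t 8.38 p 0.0569 -0.0972 0.074 d [ 0.046 -0.024  0.006] a [ 0.     0.    -0.006]
F [-1.2 -1.7 -0. ] t 8.38 p 0.0569 -0.0972 0.074 d [ 0.    -0.012  0.006] a [ 0.     0.    -0.006]
F [-1.2 -1.7 -0. ] t 8.38 p 0.0569 -0.0972 0.074 d [-0.023 -0.004  0.006] a [ 0.     0.    -0.006]
```

```bash
J="python3 -m jog"
$J '[{"dx":-0.01,"dy":0.003,"dz":0,"ax":0,"ay":0,"az":0,"grip":-0.62},{"dx":-0.02,"dy":0.006,"dz":0,"ax":0,"ay":0,"az":0,"grip":-0.62},{"dx":-0.02,"dy":0.006,"dz":0,"ax":0,"ay":0,"az":0,"grip":-0.62},{"dx":-0.02,"dy":0.006,"dz":0,"ax":0,"ay":0,"az":0,"grip":-0.62}]'
python3 arc.py .021 1.4
```

```text
clock: 8.72
position: [0.5762, -0.1116, 0.0744]
ee_rot: [-0.004, -0.211, 0.977, -0.002]
contact_force: [-7.4, -7.8, 4.1]
width: 0.0163
gripper_force: 5.5
F [-7.4 -7.8  4.1] t 8.72 p 0.057 -0.0971 0.074 d [ 0.001 -0.012  0.006] a [-0.001 -0.005 -0.005]
```

Hard stop at the predicted 1.40 rad with about 11 N. Retreat and check.

```bash
J="python3 -m jog"
$J '[{"dx":0.06,"dy":0,"dz":0,"ax":0,"ay":0,"az":0,"grip":-0.62},{"dx":0.15,"dy":0,"dz":0,"ax":0,"ay":0,"az":0,"grip":-0.62},{"dx":0.22,"dy":0,"dz":-0.05,"ax":0,"ay":0,"az":0,"grip":-0.62},{"dx":0.25,"dy":0,"dz":-0.2,"ax":0,"ay":0,"az":0,"grip":-0.62},{"dx":0.25,"dy":0,"dz":-0.35,"ax":0,"ay":0,"az":0,"grip":-0.62}]'
$J '[{"dx":0.2,"dy":0,"dz":-0.15,"ax":0,"ay":0,"az":0,"grip":-0.62},{"dx":0.3,"dy":0,"dz":-0.3,"ax":0,"ay":0,"az":0,"grip":-0.62},{"dx":0.4,"dy":0,"dz":-0.4,"ax":0,"ay":0,"az":0,"grip":-0.62},{"dx":0.4,"dy":0,"dz":-0.4,"ax":0,"ay":0,"az":0,"grip":-0.62},{"dx":0.4,"dy":0,"dz":-0.4,"ax":0,"ay":0,"az":0,"grip":-0.62}]'
python3 - <<'E'
from rig import manip
import cv2
a=manip.get_image("side")["img"][170:335,215:440,::-1]
cv2.imwrite("pics/s6.png",cv2.resize(a,None,fx=3.5,fy=3.5,interpolation=2))
E
```

```text
clock: 9.13
position: [0.5189, -0.1344, 0.1611]
ee_rot: [-0.003, -0.21, 0.978, 0.002]
contact_force: [0.3, -0.6, 0.3]
width: 0.0163
gripper_force: 0.0
clock: 9.55
position: [0.4309, -0.1773, 0.2658]
ee_rot: [0.002, -0.209, 0.978, -0.003]
contact_force: [0.4, 0.1, -0.0]
width: 0.0165
gripper_force: 0.0
```

View pics/s6.png

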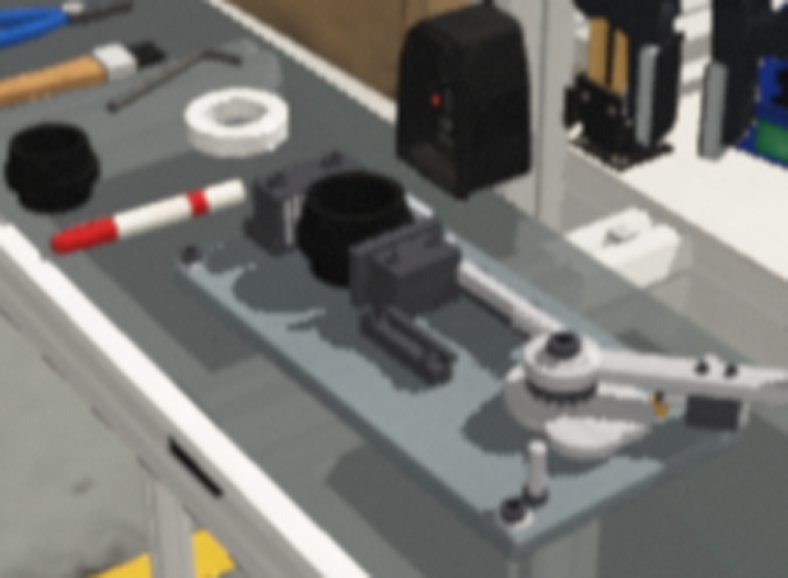

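The lever is at its far end (arm at crop 700,370) and the jaw bears on the upright union (crop 355,225). The bystanders are unmoved and the hand is clear, so I'm handing in.

```bash
python3 -c "
from rig import manip
print(manip.sign_off())"
```

```text
the job is handed in; nothing more can be done
None
```

I pushed the union home against the back stop and the lever to its end stop, so the jaw holds the union; the hand is clear and the job is handed in, but sign-off gave no verdict.

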